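Index the carving turntable and lock it with the pin

ROBOT

A 6-joint arm with a two-finger parallel gripper is mounted at the origin on the work surface. World frame = base frame: x ahead of the robot, y to its left, z up, the work surface at z = 0. Lengths are in mm, angles in rad, forces in N, time in s.
With the tool pointing down it reaches from about 325 to 750 mm from the base axis. Payload 7.6 kg.
Tool frame: the origin (TCP) lies on the centre line of the jaws, within the pads' length; the fingertips stand 14 mm ahead of it and the grasp point (between the pads) lies 5 mm behind it (r.finger_overhang is the distance from the TCP to the fingertips, in mm); z points along the fingers, y is the line along which they close (so a half turn about z gives the same grasp; the last joint's range is limited). The gripper opens to 85 mm and grips with 20 to 120 N. Pads are 22 mm wide; open, the fingers measure 114 mm over their backs; the gripper's body (76 mm by 85 mm) begins 54 mm behind the grasp point. The pads swing forward as they close: fully open they stand 13 mm farther back than shut.
Start: joints at [1.106, 0.052, 1.401, -0, 1.689, -0.07], TCP at [201.913, 484.64, 245.323] pointing down, gripper open.
Joint ranges: [-2.9, 2.9], [-0.91, 2.17], [0.12, 2.37], [-1.06, 4.2], [0.26, 2.73], [-2.93, 2.93]. Speed limits (rad/s): [2.57, 2.57, 3.01, 3.14, 3.14, 3.14].

INTERFACE

Orientations are given as a 3x3 rotation matrix whose columns are the frame's x, y, z axes.
In Python, from workcell import status, vision, job_done, r gives the robot as it stands.
- The arm moves only by the tool arm_command, never from a script. Its argument "increments" is a list of rows, each a list of 3 entries, a list of its own where there are three numbers: the turn, a rotation vector about the world's x, y, z in rad, then the shift along the world's x, y, z in mm, then the opening, from 0 (shut) to 1 (fully open). A call has 1 to 5 rows; each row is the pose to reach, as a shift and turn from the pose commanded when the call began; what a row does not reach only later rows make up. A row lasts 1/12 s, in which the tool goes at most 41.7 mm and 7.16 degrees, less where a joint would pass 70% of its speed; a pose out of reach is approached as far as the arm can. A call with a gripper value outside its range is refused whole. The fingers move at their own pace and stop on an object; the grip force is fixed at half the most. Time passes only in rows, so rows that repeat a pose let the fingers close. It gives the time, the measured TCP pose, the force, the opening and the grip force at its end, in the units of the state.
- status.get_obs(): the state, without advancing time (a new reading comes with each control period).
- vision.camera(name): name is "scene" or "top"; returns a dict with "image" (384x512x3 uint8, blue, green, red), "range_z" (384x512 float32, mm along the optical axis (not along the pixel's ray), 0 where there is no reading), "camera_matrix" (3x3 intrinsics, pixels), "camera_from_world" (4x4, takes a point from world to camera coordinates). Camera axes: x right, y down, z forward; pixel columns grow to the right and rows downward; lengths in mm; the calibration is good to about 2 mm. A picture is of the moment at which its call begins.
- job_done(): hands the job in; it is judged then, once.
The state is a dict: "t": time; "q": joint angles; "dq": joint speeds; "joint_torque": joint torques, N m; "ee_pos": TCP position; "ee_rot": TCP orientation; "force": force on the tool from outside, world axes, zero at the start; "ft_torque": the same for the moment, N m; "opening": finger opening in mm; "gripper_force": force on a finger pad.
Only numpy, scipy, OpenCV 4.12 (cv2) and the standard library are available. Lean on these libraries where they do the work, as an engineer would, in place of code of your own. Each camera call takes 0.05 s, during which the arm holds its last target. There are 200 camera calls.

TASK

Take the steel index pin from the wooden tool block and stand it in the bushing of the carving turntable until its tip rests on the hidden index plate under the wheel. With the pin pressed only lightly, use the pin itself to bring the wheel round anticlockwise (seen from above) to the next slot, feel it drop in, and push it gently fully home so that the wheel is locked; then let go. Turn the wheel by the pin alone, keep off the plaster carving, and leave the other tools in the block.

Things in the scene. Friction and masses are not known exactly. Their poses are not given: they have to be found in the camera images.
- pin: Index pin, all bright steel, 0.15-0.25 kg, upright in any of the block's four holes, its collar sitting on the block 60 mm above the bench. Origin on its axis at the collar's underside, z up. Above it: collar 28 mm across, 6 mm high, then a round grip 22 mm across up to 66 mm. Below it: round shank 12 mm across, 38 mm long.
- pin_tip (a point): Centre of the pin's lower end, 38 mm below pin. The last 6 mm of the shank taper to a flat tip 7 mm across.
- bushing (a point): Centre of the top mouth of the wheel's steel guide bushing, a ring 29 mm across, 12 mm proud of the wheel near its rim, 88 mm above the bench, 125 mm from the wheel's axis; z up. Bore 13.5 mm, straight through the wheel (24 mm). Turns with the wheel. With the pin's tip on the hidden plate the collar stands 12 mm above this point; with the pin home it sits on it.
- wheel (a joint): Turn of the wheel about its vertical axis, rad, 0 at the start, growing anticlockwise seen from above. It stays where it is left; dragging it at the bushing takes about 2 N.
- stand: Carving turntable; origin on the wheel's axis at bench level, z up; the bushing starts on its -x side. Grey foot 236 mm across, then the fixed index plate, then the aluminium wheel, 300 mm across, its top 76 mm above the bench, hiding the plate. The pin may push on the turntable with less than 30 N in any direction; 3 to 10 N is enough to feel the slot.
- plate (a point): Centre of the hidden top face of the index plate, 62 mm above the bench, on the wheel's axis. Twelve radial slots, one every 30 degrees, 14 mm wide and deep, from 110 to 138 mm from the axis, cannot be seen or measured: the next one anticlockwise is 8 to 24 degrees (17 to 52 mm along the bushing's path) ahead of the bushing's start; the one after that is wrong.
- carving (a point): Middle of the top face of the plaster roundel with a carved rosette, 170 mm across, 28 mm thick, held on the wheel's centre by three steel dogs and turning with it; this point is 104 mm above the bench. Not to be touched.
- block: Wooden tool block, 230 x 64 x 60 mm; origin at the middle of its underside, x along the row of four holes, which lie at x = -87, -29, 29 and 87 mm, 16 mm wide, right through.
- gouge: A carving tool with a bulged light wooden handle standing 78 mm out of the block; origin at the underside of the handle, on the block's top. Stays in its hole.
- chisel: A carving tool with a light wooden handle that swells at the top, standing 70 mm out of the block; origin as for the gouge. Stays in its hole.
- scraper: A carving tool with a thin-waisted light wooden handle standing 74 mm out of the block; origin as for the gouge. Stays in its hole.
Not all that is in view belongs to the job. Leave any blue or pink look-alike of the pin alone.

How it is judged:
By the outcome, as a careful person would: the job done as asked, in the order asked, and still so for the second after the job is handed in, with the robot touching nothing.
It also fails if it takes over 61 s, if anything falls off the work surface, if the arm or the gripper's body presses on something with over 40 N, if the wrist force passes 120 N, or if a joint passes its speed limit or range.

## Working session

There is one attempt and no reset: what is moved stays moved. The work goes in short steps, Python scripts to look and compute and a tool call to move; the robot and the scene stay as the last step left them, time stands still between calls to the robot, and variables do not carry over. Pictures are saved under pics/ and viewed, at most 10 in all, crops included, and the job is handed in when it is done.

Besides the shell and the picture viewer there is one more tool, called as name([rows], argument=value, ...), one row to a line, values as JSON. arm_command: Moves the arm, as the interface text tells. Its arguments: {"type":"object","properties":{"increments":{"type":"array","items":{"type":"array"}}},"required":["increments"]}

```bash
mkdir -p pics; ls
cat > h.py <<'E'
import numpy as np, cv2
from workcell import status, vision, job_done, r
def world(c,u,v,z=None):
    """pixel -> world via range (z None) or via height plane z"""
    K=c["camera_matrix"];T=np.linalg.inv(c["camera_from_world"])
    d=np.linalg.inv(K)@[u,v,1.]
    if z is None: s=c["range_z"][int(round(v)),int(round(u))]
    else: s=(z-T[2,3])/(T[:3,:3]@d)[2]
    return T[:3,:3]@(d*s)+T[:3,3]
def proj(c,p):
    q=c["camera_from_world"]@np.append(p,1.); q=c["camera_matrix"]@q[:3]; return q[:2]/q[2]
E
python3 - <<'E'
from h import *
for n in("scene","top"):
    c=vision.camera(n); cv2.imwrite(f"pics/{n}0.png",c["image"])
    np.savez(f"{n}0.npz",**c)
    print(n,np.linalg.inv(c["camera_from_world"]).round(2).tolist(),c["camera_matrix"].round(1).tolist())
print(status.get_obs())
E
```

```text
pics
scene [[-0.5, 0.69, -0.53, 932.48], [0.87, 0.4, -0.29, 70.01], [0.01, -0.6, -0.8, 733.73], [0.0, 0.0, 0.0, 1.0]] [[400.8, 0.0, 252.4], [0.0, 400.8, 192.2], [0.0, 0.0, 1.0]]
top [[-0.01, -0.98, 0.18, 346.43], [-1.0, 0.02, 0.04, -177.15], [-0.04, -0.18, -0.98, 855.28], [0.0, 0.0, 0.0, 1.0]] [[421.3, 0.0, 258.5], [0.0, 421.3, 186.5], [0.0, 0.0, 1.0]]
{'t': 0.1, 'q': array([ 1.10569484e+00,  5.28067149e-02,  1.40162064e+00, -1.19519024e-05,
        1.68860263e+00, -7.03089621e-02]), 'dq': array([ 0.00251464, -0.00213061, -0.00208478,  0.00020945, -0.00125555,
        0.00161264]), 'joint_torque': array([ 8.08455789e-04, -3.82580209e+01, -3.60987067e+01, -8.04047704e-05,
        4.78332469e-03,  8.00544228e-06]), 'ee_pos': array([201.79845523, 484.39892969, 244.54068202]), 'ee_rot': array([[-9.23075816e-01,  3.84617518e-01, -6.34053969e-04],
       [ 3.84618031e-01,  9.23074919e-01, -1.28997521e-03],
       [ 8.91322510e-05, -1.43461351e-03, -9.99998967e-01]]), 'force': array([0.08274232, 0.15076318, 0.05013186]), 'ft_torque': array([ 0.05592085, -0.00104283, -0.04324713]), 'gripper_force': 0.0, 'opening': 85.20747411647542}
```

View pics/scene0.png

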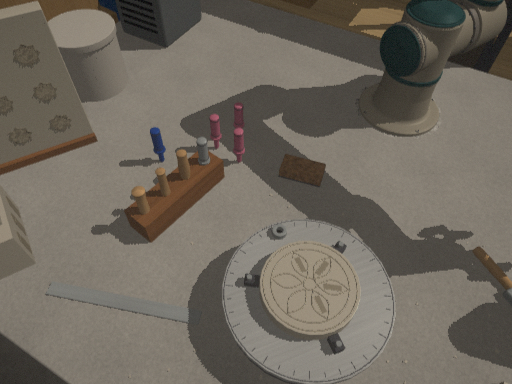

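View pics/top0.png

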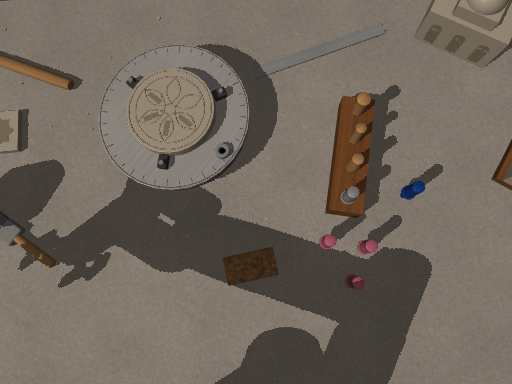

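The scene view shows the steel pin at about (203,150), in the block's end hole nearest the robot, and the bushing at (280,231). The top view shows them at (350,193) and (222,150). The pink and blue look-alikes stand to the robot side of the pin. I'll enlarge both next.

Run:
```python
from h import *
S=np.load("scene0.npz");T=np.load("top0.npz")
def crop(c,u,v,w=50,h=37): return cv2.resize(c["image"][v-h:v+h,u-w:u+w],(400,296),interpolation=cv2.INTER_CUBIC)
cv2.imwrite("pics/crops.png",np.vstack([np.hstack([crop(S,203,155),crop(S,280,235)]),np.hstack([crop(T,350,190),crop(T,222,150)])]))
for n,c,pts in(("S",S,[(203,140),(280,226),(160,225),(310,285)]),("T",T,[(353,191),(222,145),(340,205),(171,110)])):
    for p in pts: print(n,p,world(c,*p).round(1))
```

```text
S (203, 140) [ 465.9 -309.8  128.3]
S (280, 226) [549.3 -81.3  88.6]
S (160, 225) [ 638.4 -309.5   31.8]
S (310, 285) [636.7  19.8 103.9]
T (353, 191) [ 467.1 -315.3  126. ]
T (222, 145) [567.1 -81.1  86.1]
T (340, 205) [ 451.9 -302.3   57.9]
T (171, 110) [634.4  14.6  99.9]
```

View pics/crops.png

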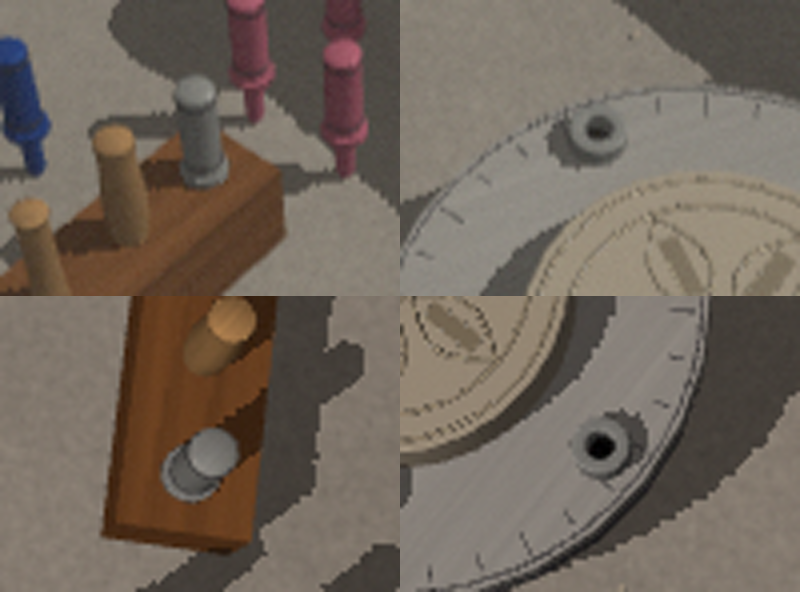

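In the crops, the pin's top face is at scene (201.6,140.4) and top (353.1,191.9). The bushing bore is at scene (279.4,229.6) and top (221.6,150.1). Next I'll triangulate both and find the wheel's axis from the carving.

Run:
```python
from h import *
S=np.load("scene0.npz");T=np.load("top0.npz")
P=[c["camera_matrix"]@c["camera_from_world"][:3] for c in(S,T)]
for n,a,b in(("pin",(201.6,140.4),(353.1,191.9)),("bush",(279.4,229.6),(221.6,150.1))):
    X=cv2.triangulatePoints(*P,np.array(a).reshape(2,1),np.array(b).reshape(2,1)); X=(X[:3]/X[3]).ravel()
    print(n,X.round(1),proj(S,X)-a,proj(T,X)-b)
    h=126 if n=="pin" else 88
    print(world(S,*a,h).round(1),world(T,*b,h).round(1))
v,u=np.mgrid[:384,:512]
for c in(S,T):
    M=np.linalg.inv(c["camera_from_world"]);z=c["range_z"]
    X=np.linalg.inv(c["camera_matrix"])@np.stack([u.ravel(),v.ravel(),np.ones(u.size)])*z.ravel()
    X=(M[:3,:3]@X).T+M[:3,3]
    near=np.hypot(X[:,0]-636,X[:,1]-17)<160
    for lo,hi in((94,110),(67,83),):
        m=near&(X[:,2]>lo)&(X[:,2]<hi)&(z.ravel()>0)
        cc,rr=cv2.minEnclosingCircle(X[m][:,:2].astype(np.float32)); print(lo,np.round(cc,1),round(rr,1),np.median(X[m][:,2]).round(1))
    m=(X[:,2]>53)&(X[:,2]<67)&(abs(X[:,0]-530)<160)&(X[:,1]<-230)&(X[:,1]>-420)&(z.ravel()>0)
    print("block",cv2.minAreaRect(X[m][:,:2].astype(np.float32)))
    for lo in(122,): 
        m=(X[:,2]>lo)&(np.hypot(X[:,0]-467,X[:,1]+312)<25); print("pintop",X[m].mean(0).round(1),m.sum())
```

```text
pin [ 465.4 -315.   124.2] [-0.3871312 -0.083848 ] [-0.37742203  0.20462377]
[ 466.5 -313.1  126. ] [ 465.5 -315.4  126. ]
bush [556.5 -79.8  87.1] [-0.46689826 -0.04768839] [-0.39085592  0.16718136]
[556.7 -78.7  88. ] [556.6 -80.6  88. ]
94 [635.1  17.6] 109.1 104.9
67 [635.4  18.7] 150.3 76.8
block ((519.2566528320312, -328.09759521484375), (87.29862976074219, 295.6461181640625), 80.99811553955078)
pintop [ 467.7 -313.   125.9] 70
94 [636.2  17.8] 107.4 102.3
67 [635.9  17.4] 150.4 74.2
block ((517.431396484375, -326.9787292480469), (76.6635513305664, 300.1864013671875), 79.93284606933594)
pintop [ 466.5 -315.6  124.2] 117
```

arm_command([
  [[0,0,-0.116],[28,-30,0],1],
  [[0,0,-0.232],[56,-60,0],1],
  [[0,0,-0.348],[84,-90,0],1],
  [[0,0,-0.464],[112,-120,0],1],
  [[0,0,-0.58],[140,-150,0],1],
])

```text
t: 0.52
ee_pos: [342.6, 333.0, 245.0]
ee_rot: [[-0.557, 0.83, -0.0], [0.83, 0.557, -0.0], [-0.0, -0.0, -1.0]]
force: [0.0, 0.3, 0.4]
opening: 85.2
gripper_force: 0.0
```

arm_command([
  [[0,0,-0.116],[22,-35,0],1],
  [[0,0,-0.232],[44,-70,0],1],
  [[0,0,-0.348],[66,-105,0],1],
  [[0,0,-0.464],[88,-140,0],1],
  [[0,0,-0.58],[110,-175,0],1],
])

```text
t: 0.93
ee_pos: [452.4, 157.7, 245.1]
ee_rot: [[-0.01, 1.0, -0.0], [1.0, 0.01, -0.0], [-0.0, -0.0, -1.0]]
force: [0.8, 0.8, 0.4]
opening: 85.3
gripper_force: 0.0
```

arm_command([
  [[0,0,-0.116],[10,-40,0],1],
  [[0,0,-0.232],[20,-80,0],1],
  [[0,0,-0.348],[30,-120,0],1],
  [[0,0,-0.464],[40,-160,0],1],
  [[0,0,-0.58],[50,-200,0],1],
])

```text
t: 1.35
ee_pos: [501.8, -42.4, 245.0]
ee_rot: [[0.539, 0.842, -0.0], [0.842, -0.539, 0.0], [-0.0, -0.0, -1.0]]
force: [0.8, 0.3, -0.2]
opening: 85.5
gripper_force: 0.0
```

arm_command([
  [[0,0,-0.116],[0,-40,0],1],
  [[0,0,-0.232],[0,-80,0],1],
  [[0,0,-0.348],[0,-120,0],1],
  [[0,0,-0.464],[0,-160,0],1],
  [[0,0,-0.58],[0,-200,0],1],
])

```text
t: 1.77
ee_pos: [501.4, -242.3, 244.9]
ee_rot: [[0.913, 0.409, -0.001], [0.409, -0.913, 0.0], [-0.0, -0.001, -1.0]]
force: [1.2, 0.4, -0.1]
opening: 85.2
gripper_force: 0.0
```

arm_command([
  [[0,0,-0.116],[-9,-20,0],1],
  [[0,0,-0.232],[-18,-40,0],1],
  [[0,0,-0.348],[-27,-60,0],1],
  [[0,0,-0.464],[-36,-75,-10],1],
  [[0,0,-0.575],[-36,-75,-40],1],
])

```text
t: 2.18
ee_pos: [465.8, -319.1, 209.1]
ee_rot: [[0.988, -0.157, 0.006], [-0.157, -0.988, -0.006], [0.007, 0.005, -1.0]]
force: [0.7, 0.3, -0.4]
opening: 85.3
gripper_force: 0.0
```

arm_command([
  [[0,0,0],[0,0,-20],1],
  [[0,0,0],[0,0,-40],1],
  [[0,0,0],[0,0,-60],1],
  [[0,0,0],[0,0,-60],1],
  [[0,0,0],[0,0,-60],1],
])

```text
t: 2.6
ee_pos: [465.4, -314.9, 144.3]
ee_rot: [[0.989, -0.148, -0.002], [-0.148, -0.989, 0.002], [-0.003, -0.001, -1.0]]
force: [0.2, -0.2, 0.1]
opening: 85.9
gripper_force: 0.0
```

Run:
```python
from h import *
o=status.get_obs();print(o["ee_pos"].round(1),o["ee_rot"].round(3).tolist(),o["q"].round(2))
a=vision.camera("scene")["image"];b=vision.camera("top")["image"]
f=lambda i,u,v:cv2.resize(i[v-55:v+55,u-37:u+37],(400,594),interpolation=cv2.INTER_CUBIC)
cv2.imwrite("pics/pre.png",np.hstack([f(a,200,150),f(b,350,190)]))
```

```text
[ 465.4 -314.9  144.3] [[0.989, -0.148, -0.002], [-0.148, -0.989, 0.002], [-0.003, -0.001, -1.0]] [-0.66  0.21  1.43 -0.    1.5   1.06]
```

View pics/pre.png

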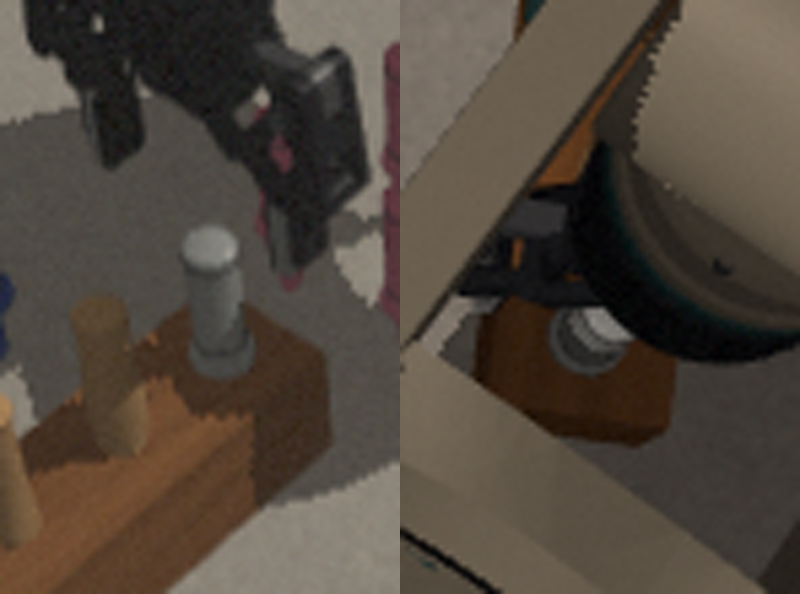

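The crop shows the pin standing between the open fingers, with its top at (210,250) in the left panel, and the pink pieces well clear. I'll go down and grip.

arm_command([
  [[0,0,0],[0,0,-15],1],
  [[0,0,0],[0,0,-30],1],
  [[0,0,0],[0,0,-45],1],
  [[0,0,0],[0,0,-45],1],
  [[0,0,0],[0,0,-45],0.2],
])

```text
t: 3.12
ee_pos: [466.2, -315.5, 101.3]
ee_rot: [[0.989, -0.148, 0.0], [-0.148, -0.989, -0.0], [0.0, 0.0, -1.0]]
force: [0.5, 0.2, 0.0]
opening: 75.2
gripper_force: 0.0
```

arm_command([
  [[0,0,0],[0,0,0],0],
  [[0,0,0],[0,0,0],0],
  [[0,0,0],[0,0,0],0],
  [[0,0,0],[0,0,0],0],
  [[0,0,0],[0,0,0],0],
])

```text
t: 3.53
ee_pos: [466.2, -315.5, 101.3]
ee_rot: [[0.989, -0.148, 0.001], [-0.148, -0.989, -0.001], [0.001, 0.0, -1.0]]
force: [-1.5, 1.1, 3.2]
opening: 20.5
gripper_force: 58.5
```

arm_command([
  [[0,0,0],[0,0,0],0],
  [[0,0,0],[0,0,0],0],
  [[0,0,0],[0,0,0],0],
  [[0,0,0],[0,0,0],0],
  [[0,0,0],[0,0,0],0],
])

```text
t: 3.95
ee_pos: [466.3, -315.5, 101.3]
ee_rot: [[0.989, -0.148, 0.001], [-0.148, -0.989, -0.001], [0.001, 0.001, -1.0]]
force: [-0.6, 1.1, 5.8]
opening: 20.8
gripper_force: 58.5
```

arm_command([
  [[0,0,0],[0,0,10],0],
  [[0,0,0],[0,0,30],0],
  [[0,0,0],[0,0,60],0],
  [[0,0,0],[0,0,90],0],
  [[0,0,0],[0,0,100],0],
])

```text
t: 4.37
ee_pos: [466.9, -316.2, 205.4]
ee_rot: [[0.989, -0.148, 0.005], [-0.148, -0.989, -0.004], [0.006, 0.003, -1.0]]
force: [-0.6, -0.6, -1.2]
opening: 20.7
gripper_force: 59.1
```

arm_command([
  [[0,0,0.12],[9,24,0],0],
  [[0,0,0.24],[18,48,0],0],
  [[0,0,0.36],[27,72,0],0],
  [[0,0,0.48],[36,96,0],0],
  [[0,0,0.6],[45,120,0],0],
])

```text
t: 4.78
ee_pos: [510.8, -194.1, 199.1]
ee_rot: [[0.897, 0.442, -0.002], [0.442, -0.897, 0.001], [-0.001, -0.001, -1.0]]
force: [-0.2, -0.9, -2.4]
opening: 20.6
gripper_force: 59.1
```

arm_command([
  [[0,0,0.12],[9,24,0],0],
  [[0,0,0.24],[18,48,0],0],
  [[0,0,0.36],[27,72,0],0],
  [[0,0,0.48],[36,96,0],0],
  [[0,0,0.6],[45,115,0],0],
])

```text
t: 5.2
ee_pos: [555.8, -78.5, 199.1]
ee_rot: [[0.49, 0.872, -0.002], [0.872, -0.49, 0.001], [-0.0, -0.002, -1.0]]
force: [0.8, 0.3, -1.9]
opening: 20.7
gripper_force: 59.1
```

arm_command([
  [[0,0,0],[0,0,-10],0],
  [[0,0,0],[0,0,-25],0],
  [[0,0,0],[0,0,-25],0],
  [[0,0,0],[0,0,-25],0],
  [[0,0,0],[0,0,-25],0],
])

```text
t: 5.62
ee_pos: [555.8, -80.9, 175.4]
ee_rot: [[0.497, 0.868, -0.0], [0.868, -0.497, -0.0], [-0.0, -0.0, -1.0]]
force: [-0.1, 0.2, -2.5]
opening: 20.5
gripper_force: 59.1
```

Run:
```python
from h import *
o=status.get_obs();print(o["ee_pos"].round(1),o["q"].round(2))
a=vision.camera("scene");b=vision.camera("top")
np.savez("sc1.npz",**a);np.savez("tp1.npz",**b)
f=lambda i,u,v:cv2.resize(i[v-37:v+37,u-25:u+25],(400,592),interpolation=cv2.INTER_CUBIC)
cv2.imwrite("pics/over.png",np.hstack([f(a["image"],280,225),f(b["image"],222,150)]))
tip=o["ee_pos"]-[0,0,41.3+38]
for c in(a,b): print(proj(c,tip).round(1),proj(c,tip+[0,0,38]).round(1),proj(c,[556.6,-79.8,88]).round(1))
```

```text
[555.8 -80.9 175.4] [-0.21  0.19  1.39 -0.    1.56  0.31]
[278.9 226.5] [280.2 215.2] [278.9 229.3]
[221.2 149.4] [218.5 143.8] [221.2 150.1]
```

View pics/over.png

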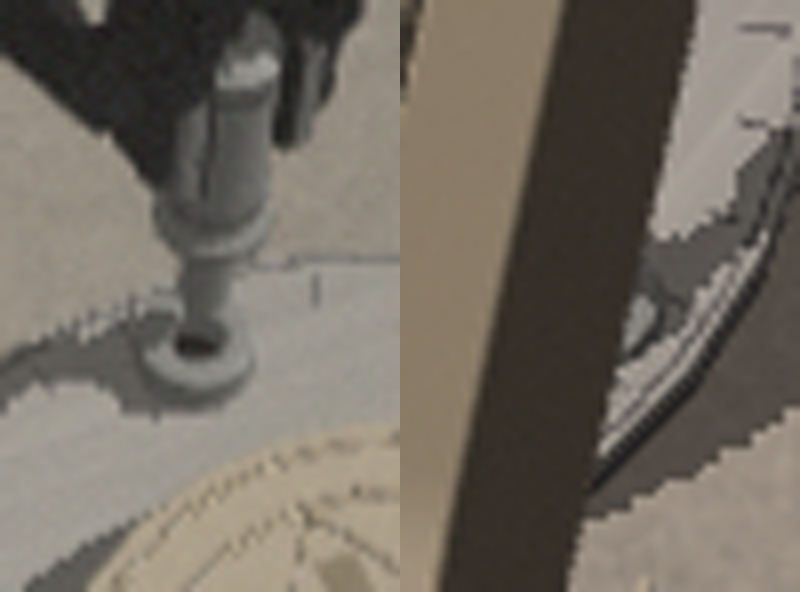

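The crop shows the shank's lower end about (203,330), just over the bore's dark ellipse at (199,340). They agree to about 1 mm, within what the tapered tip allows. I'll lower it slowly.

arm_command([
  [[0,0,0],[0.5,0.5,-3],0],
  [[0,0,0],[0.5,0.5,-6],0],
  [[0,0,0],[0.5,0.5,-8],0],
  [[0,0,0],[0.5,0.5,-10],0],
  [[0,0,0],[0.5,0.5,-12],0],
])

```text
t: 6.13
ee_pos: [556.4, -79.9, 163.0]
ee_rot: [[0.496, 0.868, -0.0], [0.868, -0.496, -0.0], [-0.0, -0.0, -1.0]]
force: [-0.7, -0.0, -2.0]
opening: 20.7
gripper_force: 59.1
```

arm_command([
  [[0,0,0],[0,0,-2],0],
  [[0,0,0],[0,0,-4],0],
  [[0,0,0],[0,0,-6],0],
  [[0,0,0],[0,0,-8],0],
  [[0,0,0],[0,0,-9],0],
])

```text
t: 6.55
ee_pos: [556.5, -79.8, 154.2]
ee_rot: [[0.496, 0.868, 0.0], [0.868, -0.496, 0.0], [0.0, 0.0, -1.0]]
force: [1.9, -0.1, -0.6]
opening: 20.6
gripper_force: 59.2
```

arm_command([
  [[0,0,0],[0,0,-3],0],
  [[0,0,0],[0,0,-6],0],
  [[0,0,0],[0,0,-8],0],
  [[0,0,0],[0,0,-10],0],
  [[0,0,0],[0,0,-11],0],
])

```text
t: 6.97
ee_pos: [556.4, -79.8, 143.0]
ee_rot: [[0.496, 0.868, -0.0], [0.868, -0.496, 0.0], [0.0, -0.0, -1.0]]
force: [2.0, 0.7, -1.1]
opening: 20.7
gripper_force: 59.2
```

arm_command([
  [[0,0,0],[0,0,-0.5],0],
  [[0,0,0],[0,0,-1],0],
  [[0,0,0],[0,0,-1.5],0],
  [[0,0,0],[0,0,-1.5],0],
])

```text
t: 7.3
ee_pos: [556.4, -79.9, 141.7]
ee_rot: [[0.496, 0.868, -0.0], [0.868, -0.496, -0.0], [-0.0, -0.0, -1.0]]
force: [2.8, 0.4, -2.0]
opening: 20.6
gripper_force: 59.2
```

arm_command([
  [[0,0,0],[0,0,-0.5],0],
  [[0,0,0],[0,0,-0.5],0],
  [[0,0,0],[0,0,-0.5],0],
])

```text
t: 7.55
ee_pos: [556.4, -79.9, 141.3]
ee_rot: [[0.496, 0.868, 0.0], [0.868, -0.496, -0.0], [-0.0, 0.0, -1.0]]
force: [2.7, -0.2, -1.6]
opening: 20.6
gripper_force: 59.2
```

arm_command([
  [[0,0,0],[0,0,-0.5],0],
  [[0,0,0],[0,0,-0.5],0],
  [[0,0,0],[0,0,-0.5],0],
])

```text
t: 7.8
ee_pos: [556.5, -79.9, 141.2]
ee_rot: [[0.496, 0.868, 0.0], [0.868, -0.496, -0.0], [0.0, 0.0, -1.0]]
force: [0.8, 0.9, 1.7]
opening: 20.7
gripper_force: 59.6
```

arm_command([
  [[0,0,0],[0,0,-0.3],0],
  [[0,0,0],[0,0,-0.3],0],
  [[0,0,0],[0,0,-0.3],0],
])

```text
t: 8.05
ee_pos: [556.5, -79.9, 141.1]
ee_rot: [[0.496, 0.868, 0.001], [0.868, -0.496, -0.0], [0.0, 0.001, -1.0]]
force: [-0.7, 0.4, 4.7]
opening: 20.3
gripper_force: 59.9
```

```bash
python3 -c "
from math import *
for s in range(0,58,2):
    t=s/125;x,y=-79.0,-97.3;print(s,round(degrees(t),1),round(x*(cos(t)-1)-y*sin(t),2),round(x*sin(t)+y*(cos(t)-1),2))"
```

```text
0 0.0 0.0 -0.0
2 0.9 1.57 -1.25
4 1.8 3.15 -2.48
6 2.8 4.76 -3.68
8 3.7 6.38 -4.85
10 4.6 8.03 -6.0
12 5.5 9.69 -7.12
14 6.4 11.37 -8.22
16 7.3 13.07 -9.29
18 8.3 14.78 -10.33
20 9.2 16.51 -11.34
22 10.1 18.26 -12.33
24 11.0 20.02 -13.29
26 11.9 21.8 -14.22
28 12.8 23.59 -15.12
30 13.8 25.39 -15.99
32 14.7 27.21 -16.83
34 15.6 29.04 -17.65
36 16.5 30.89 -18.43
38 17.4 32.75 -19.19
40 18.3 34.62 -19.91
42 19.3 36.5 -20.61
44 20.2 38.39 -21.27
46 21.1 40.29 -21.91
48 22.0 42.2 -22.51
50 22.9 44.13 -23.08
52 23.8 46.06 -23.63
54 24.8 48.0 -24.14
56 25.7 49.94 -24.62
```

arm_command([
  [[0,0,0],[0.8,-0.6,0],0],
  [[0,0,0],[1.6,-1.25,0],0],
  [[0,0,0],[2.4,-1.9,0],0],
  [[0,0,0],[3.15,-2.5,0],0],
  [[0,0,0],[4.0,-3.1,0],0],
])

```text
t: 8.47
ee_pos: [559.5, -82.0, 141.0]
ee_rot: [[0.495, 0.869, -0.003], [0.869, -0.495, 0.002], [0.0, -0.004, -1.0]]
force: [-5.8, 3.7, 9.7]
opening: 20.5
gripper_force: 61.0
```

arm_command([
  [[0,0,0],[0.8,-0.6,0.2],0],
  [[0,0,0],[1.6,-1.2,0.2],0],
  [[0,0,0],[2.4,-1.8,0.2],0],
  [[0,0,0],[3.2,-2.35,0.2],0],
  [[0,0,0],[4.0,-2.9,0.2],0],
])

```text
t: 8.88
ee_pos: [563.5, -84.8, 141.0]
ee_rot: [[0.495, 0.869, -0.003], [0.869, -0.495, 0.002], [0.001, -0.004, -1.0]]
force: [-5.5, 5.6, 8.3]
opening: 20.0
gripper_force: 61.0
```

arm_command([
  [[0,0,0],[0.85,-0.55,0.1],0],
  [[0,0,0],[1.7,-1.1,0.1],0],
  [[0,0,0],[2.55,-1.65,0.1],0],
  [[0,0,0],[3.4,-2.2,0.1],0],
  [[0,0,0],[4.2,-2.75,0.1],0],
])

```text
t: 9.3
ee_pos: [567.7, -87.5, 141.0]
ee_rot: [[0.495, 0.869, -0.003], [0.869, -0.495, 0.002], [0.0, -0.004, -1.0]]
force: [-6.2, 6.3, 8.6]
opening: 20.4
gripper_force: 60.9
```

arm_command([
  [[0,0,0],[0.5,-0.3,0],0],
  [[0,0,0],[1.0,-0.6,0],0],
  [[0,0,0],[1.5,-0.9,0],0],
  [[0,0,0],[2.0,-1.2,0],0],
  [[0,0,0],[2.55,-1.55,0],0],
])

```text
t: 9.72
ee_pos: [570.2, -89.1, 141.1]
ee_rot: [[0.495, 0.869, -0.003], [0.869, -0.495, 0.002], [0.0, -0.004, -1.0]]
force: [-6.8, 4.5, 7.5]
opening: 20.5
gripper_force: 60.9
```

s = 21: target (17.4,-11.85).

arm_command([
  [[0,0,0],[0.5,-0.3,0],0],
  [[0,0,0],[1.0,-0.6,0],0],
  [[0,0,0],[1.5,-0.9,0],0],
  [[0,0,0],[2.1,-1.2,0],0],
  [[0,0,0],[2.6,-1.5,0],0],
])

```text
t: 10.13
ee_pos: [572.8, -90.7, 141.1]
ee_rot: [[0.496, 0.869, -0.003], [0.869, -0.496, 0.002], [0.0, -0.004, -1.0]]
force: [-6.4, 4.6, 8.1]
opening: 20.6
gripper_force: 60.9
```

s = 24: (20.0,-13.3).

arm_command([
  [[0,0,0],[0.5,-0.3,0],0],
  [[0,0,0],[1.0,-0.6,0],0],
  [[0,0,0],[1.6,-0.9,0],0],
  [[0,0,0],[2.1,-1.2,0],0],
  [[0,0,0],[2.6,-1.45,0],0],
])

```text
t: 10.55
ee_pos: [575.4, -92.1, 141.1]
ee_rot: [[0.495, 0.869, -0.003], [0.869, -0.495, 0.002], [0.0, -0.004, -1.0]]
force: [-4.9, 4.7, 7.7]
opening: 20.6
gripper_force: 60.9
```

s = 27: (22.7,-14.7).

arm_command([
  [[0,0,0],[0.5,-0.3,0],0],
  [[0,0,0],[1.1,-0.6,0],0],
  [[0,0,0],[1.6,-0.85,0],0],
  [[0,0,0],[2.1,-1.1,0],0],
  [[0,0,0],[2.7,-1.4,0],0],
])

```text
t: 10.97
ee_pos: [578.1, -93.6, 141.0]
ee_rot: [[0.496, 0.869, -0.003], [0.869, -0.496, 0.002], [0.0, -0.003, -1.0]]
force: [-5.1, 4.0, 7.4]
opening: 20.6
gripper_force: 60.8
```

s = 30: (25.4,-16.0).

arm_command([
  [[0,0,0],[0.5,-0.25,0],0],
  [[0,0,0],[1.1,-0.5,0],0],
  [[0,0,0],[1.6,-0.8,0],0],
  [[0,0,0],[2.1,-1.0,0],0],
  [[0,0,0],[2.7,-1.3,0],0],
])

```text
t: 11.38
ee_pos: [580.8, -95.1, 140.6]
ee_rot: [[0.496, 0.869, -0.003], [0.869, -0.496, 0.001], [-0.0, -0.003, -1.0]]
force: [-4.6, 2.3, 3.7]
opening: 20.6
gripper_force: 60.2
```

arm_command([
  [[0,0,0],[0.5,-0.25,0],0],
  [[0,0,0],[0.9,-0.4,0],0],
  [[0,0,0],[1.35,-0.6,0],0],
])

```text
t: 11.63
ee_pos: [582.7, -96.2, 139.8]
ee_rot: [[0.496, 0.868, -0.002], [0.868, -0.496, 0.0], [-0.0, -0.002, -1.0]]
force: [-0.3, 1.7, -1.1]
opening: 20.4
gripper_force: 59.4
```

Dropped in: the height fell and the vertical force vanished. The tip is probably about 2 mm short of the slot's centre, so I'll ease forward while lowering.

arm_command([
  [[0,0,0],[0.5,-0.2,-0.3],0],
  [[0,0,0],[0.9,-0.4,-0.6],0],
  [[0,0,0],[1.35,-0.6,-1.0],0],
  [[0,0,0],[1.35,-0.6,-1.3],0],
])

```text
t: 11.97
ee_pos: [584.5, -97.1, 139.3]
ee_rot: [[0.496, 0.868, -0.0], [0.868, -0.496, -0.0], [-0.0, -0.0, -1.0]]
force: [-1.8, 1.9, -1.4]
opening: 21.0
gripper_force: 59.3
```

arm_command([
  [[0,0,0],[0,0,-0.4],0],
  [[0,0,0],[0,0,-0.8],0],
  [[0,0,0],[0,0,-1.2],0],
  [[0,0,0],[0,0,-1.6],0],
  [[0,0,0],[0,0,-2],0],
])

```text
t: 12.38
ee_pos: [584.5, -97.1, 137.5]
ee_rot: [[0.496, 0.868, 0.0], [0.868, -0.496, -0.0], [-0.0, 0.0, -1.0]]
force: [-0.4, 1.5, -1.6]
opening: 20.7
gripper_force: 59.3
```

arm_command([
  [[0,0,0],[0,0,-0.6],0],
  [[0,0,0],[0,0,-1.2],0],
  [[0,0,0],[0,0,-1.8],0],
  [[0,0,0],[0,0,-2.4],0],
  [[0,0,0],[0,0,-3],0],
])

```text
t: 12.8
ee_pos: [584.5, -97.0, 134.5]
ee_rot: [[0.496, 0.868, 0.0], [0.868, -0.496, -0.0], [-0.0, 0.0, -1.0]]
force: [-0.1, 1.5, -1.4]
opening: 20.6
gripper_force: 59.3
```

arm_command([
  [[0,0,0],[0,0,-0.9],0],
  [[0,0,0],[0,0,-1.8],0],
  [[0,0,0],[0,0,-2.7],0],
  [[0,0,0],[0,0,-3.6],0],
  [[0,0,0],[0,0,-4.3],0],
])

```text
t: 13.22
ee_pos: [584.5, -97.0, 130.1]
ee_rot: [[0.496, 0.868, 0.0], [0.868, -0.496, -0.0], [-0.0, 0.0, -1.0]]
force: [-0.0, 0.6, -1.0]
opening: 20.4
gripper_force: 59.3
```

arm_command([
  [[0,0,0],[0,0,-0.3],0],
  [[0,0,0],[0,0,-0.6],0],
  [[0,0,0],[0,0,-0.6],0],
  [[0,0,0],[0,0,-0.6],0],
])

```text
t: 13.55
ee_pos: [584.4, -97.0, 129.6]
ee_rot: [[0.496, 0.868, -0.0], [0.868, -0.496, -0.0], [-0.0, 0.0, -1.0]]
force: [-0.7, 0.6, -1.8]
opening: 20.8
gripper_force: 59.3
```

arm_command([
  [[0,0,0],[0,0,-0.3],0],
  [[0,0,0],[0,0,-0.4],0],
  [[0,0,0],[0,0,-0.4],0],
  [[0,0,0],[0,0,-0.4],0],
])

```text
t: 13.88
ee_pos: [584.5, -97.0, 129.4]
ee_rot: [[0.496, 0.868, 0.0], [0.868, -0.496, -0.0], [0.0, 0.0, -1.0]]
force: [-1.7, 1.3, -1.3]
opening: 20.6
gripper_force: 59.4
```

arm_command([
  [[0,0,0],[0,0,-0.3],0],
  [[0,0,0],[0,0,-0.3],0],
  [[0,0,0],[0,0,-0.3],0],
])

```text
t: 14.13
ee_pos: [584.6, -97.1, 129.3]
ee_rot: [[0.496, 0.868, 0.001], [0.868, -0.496, -0.0], [0.0, 0.001, -1.0]]
force: [-1.5, 1.4, 2.0]
opening: 19.9
gripper_force: 59.6
```

Contact at 129.3, 12 mm below the plate height, so the collar is seated. One more light press, then let go.

arm_command([
  [[0,0,0],[0,0,-0.3],0],
  [[0,0,0],[0,0,-0.3],0],
  [[0,0,0],[0,0,-0.3],0],
])

```text
t: 14.38
ee_pos: [584.8, -97.1, 129.3]
ee_rot: [[0.496, 0.868, 0.001], [0.868, -0.496, -0.0], [0.0, 0.001, -1.0]]
force: [-0.7, 1.1, 3.5]
opening: 20.8
gripper_force: 59.8
```

arm_command([
  [[0,0,0],[0,0,0],0.5],
  [[0,0,0],[0,0,0],0.5],
  [[0,0,0],[0,0,0],0.5],
  [[0,0,0],[0,0,0],0.5],
  [[0,0,0],[0,0,0],0.5],
])

```text
t: 14.8
ee_pos: [584.4, -97.1, 128.4]
ee_rot: [[0.496, 0.868, -0.0], [0.868, -0.496, -0.0], [-0.0, -0.0, -1.0]]
force: [0.2, -0.2, -0.2]
opening: 42.7
gripper_force: 0.0
```

arm_command([
  [[0,0,0],[0,0,10],0.5],
  [[0,0,0],[0,0,30],0.5],
  [[0,0,0],[0,0,60],0.5],
  [[0,0,0],[0,0,90],0.5],
  [[0,0,0],[0,0,120],0.5],
])

```text
t: 15.22
ee_pos: [584.2, -97.0, 250.8]
ee_rot: [[0.496, 0.868, 0.0], [0.868, -0.496, -0.0], [0.0, 0.0, -1.0]]
force: [0.7, -0.9, 0.0]
opening: 42.5
gripper_force: 0.0
```

arm_command([
  [[0,0,0],[-30,-25,0],0.5],
  [[0,0,0],[-60,-50,0],0.5],
  [[0,0,0],[-90,-75,0],0.5],
  [[0,0,0],[-110,-100,0],0.5],
  [[0,0,0],[-110,-100,0],0.5],
])

```text
t: 15.63
ee_pos: [471.7, -200.5, 250.0]
ee_rot: [[0.5, 0.866, 0.001], [0.866, -0.5, -0.002], [-0.002, 0.002, -1.0]]
force: [0.3, 0.3, -0.3]
opening: 42.9
gripper_force: 0.0
```

Run:
```python
from h import *
a=vision.camera("scene");b=vision.camera("top")
cv2.imwrite("pics/end.png",np.hstack([cv2.resize(a["image"][150:350,180:380],(400,400)),cv2.resize(b["image"][20:220,80:280],(400,400))]))
for c in (a,b):
    z=c["range_z"];v,u=np.mgrid[:384,:512]
    M=np.linalg.inv(c["camera_from_world"]);X=np.linalg.inv(c["camera_matrix"])@np.stack([u.ravel(),v.ravel(),np.ones(u.size)])*z.ravel()
    X=(M[:3,:3]@X).T+M[:3,3]; m=(np.hypot(X[:,0]-584,X[:,1]+96)<20)&(X[:,2]>140)&(X[:,2]<175); print(m.sum(),X[m].mean(0).round(1),np.percentile(X[m][:,2],[50,95]).round(1))
```

```text
150 [587.  -94.4 151.7] [153.6 155.8]<stdin>:7: RuntimeWarning: Mean of empty slice.
  ret = um.true_divide(
Traceback (most recent call last):
IndexError: index -1 is out of bounds for axis 0 with size 0
```

View pics/end.png

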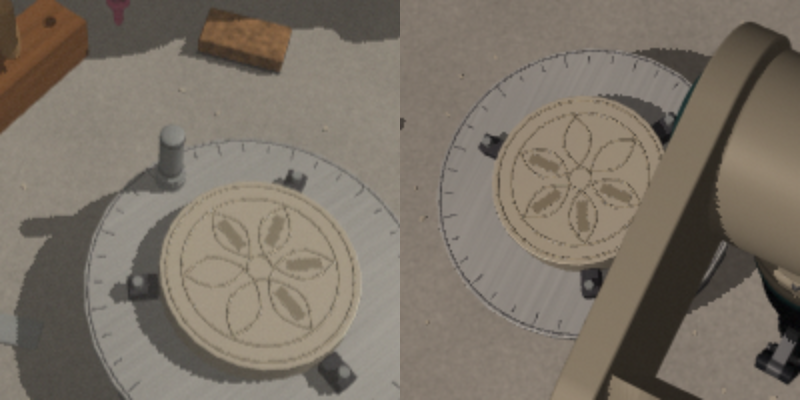

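The scene view (left panel) shows the pin upright at about (172,155), seated on the bushing, with its top measured near 154 mm as expected when fully home. The gripper is clear and the carving untouched, so I'll hand in.

```bash
python3 -c "
from workcell import job_done; print(job_done())"
```

```text
the job is handed in; nothing more can be done
None
```

The job is handed in: the pin turned the wheel about 15° anticlockwise to the next slot, where it dropped in, seated fully home (its top measures about 154 mm, as it should) and was let go with the gripper clear.

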